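# Feel along a row of drying sweet potato slices

## Robot

A 6-joint arm with a two-finger parallel gripper is mounted at the origin on the work surface. World frame = base frame: x ahead of the robot, y to its left, z up, the work surface at z = 0. Lengths are in m, angles in degrees, forces in N, time in s.
With the tool pointing down it reaches from about 0.35 to 0.975 m from the base axis. Payload 7.1 kg.
Tool frame: the origin (TCP) lies midway between the tips of the shut fingers; the grasp point (between the pads) lies env.grasp_offset behind it (env.grasp_offset is the distance from the TCP to the grasp point, in m); z points along the fingers, y is the line along which they close (so a half turn about z gives the same grasp; the last joint's range is limited). The gripper opens to 88 mm and grips with 3 to 60 N. Pads are 20 mm wide; open, the fingers measure 115 mm over their backs; the gripper's body (75 mm by 178 mm) begins 61 mm behind the grasp point.
Start: joints at [-72.479, 24.242, 93.386, -0, 62.372, -1.089], TCP at [0.199, -0.592, 0.223] pointing down, gripper open.
Joint ranges: [-172.04, 172.04], [-51.8, 120.97], [4.93, 147.93], [-75.15, 255.16], [6.16, 154.13], [-145.62, 145.62]. Speed limits (degrees/s): [136.94, 136.94, 172.46, 180, 180, 180].

## Interface

Orientations are given as [roll, pitch, yaw] about the fixed x, y, z axes, in that order (R = Rz(yaw) Ry(pitch) Rx(roll)).
In Python, from workcell import env gives the robot as it stands. Calls block until the motion is done:
- env.reach(position, orientation): joint-space move of the TCP to a pose.
- env.move_l(position, ori=None, speed=0.15, until_force=None): straight line of the TCP; ori=None keeps the orientation; speed is the mean speed in m/s. With until_force (N) it stops when the force on the tool has changed by that much, and returns True; else False.
- env.set_joints(angles): joint-space move.
- env.move_gripper(opening): finger opening in m; the grip force is fixed at half the most; returns when the fingers have stopped.
- env.dwell(seconds).
- env.inverse_kinematics(position, orientation): joint angles nearest the present ones, or None.
- env.capture(name): name is "side" or "top"; returns a dict with "color" (420x560x3 uint8, red, green, blue), "fx", "fy", "cx", "cy" (pixels), "k1" (the pictures are not rectified: a ray, as slopes to the right and down, at radius r is drawn at 1 + k1 r^2 times it, then the intrinsics apply), "cam_to_world" (4x4, takes a point from camera to world coordinates). Camera axes: x right, y up, looking along -z (the intrinsics and any distortion apply to the point x, -y, -z); pixel columns grow to the right and rows downward; lengths in m; the calibration is good to about 2 mm. A picture is of the moment at which its call begins. There is no depth.
A pose or a line that the arm cannot do raises env.IKError and nothing moves.
- env.close_job(): hands the job in; it is judged then, once.
Readings, each from a call of its own:
- env.current_clock(): time.
- env.current_joint_pos(): joint angles.
- env.current_qvel(): joint speeds.
- env.current_effort(): joint torques, N m.
- env.current_tcp_pos(): TCP position.
- env.current_tcp_rot(): TCP orientation.
- env.current_wrist_force(): force on the tool from outside, world axes, zero at the start.
- env.current_wrist_torque(): the same for the moment, N m.
- env.current_gripper_width(): finger opening in m.
- env.current_gripper_force(): force on a finger pad.
Only numpy, scipy, OpenCV 4.12 (cv2) and the standard library are available. Lean on these libraries where they do the work, as an engineer would, in place of code of your own. Each camera call takes 0.05 s, during which the arm holds its last target. There are 200 camera calls.

## Task

Feel whether the row of four large sweet potato slices on the wire rack is dry: with your fingertips, touch each of the four gently from above, one at a time along the row, starting at the end where the round kitchen timer stands, and rest on each for about a second. Do not pick up or shift any slice, do not touch the small round trimmings, and leave the timer and the salt shaker where they stand; finish with your hand clear.

Things in the scene. Friction and masses are not known exactly. Their poses are not given: they have to be found in the camera images.
- rack: steel wire drying rack, 268 x 438 mm, standing on the table; fixed. Origin: centre of its footprint on the table; x along its short side, y along its long side and the row of large slices. Its wires' top is 30 mm up. The wire grid gives: it sinks about 0.5 mm per newton, at most 10 mm, with all that lies on it, and springs back.
- slice_a: large pale-yellow sweet potato slice, oblong with round ends, 70 x 48 x 10 mm, about 35 g, loose, flat on the wires. Origin: centre of its underside; z up, x along its length, across the row (within 0.2 rad of the rack's x). It is the end of the row on the rack's -y side; the four lie about 90 mm apart, up to 15 mm off the row's line.
- slice_b: large pale-yellow sweet potato slice, oblong with round ends, 70 x 48 x 10 mm, about 35 g, loose, flat on the wires. Origin: centre of its underside; z up, x along its length, across the row (within 0.2 rad of the rack's x). It is second from the rack's -y end; the four lie about 90 mm apart, up to 15 mm off the row's line.
- slice_c: large pale-yellow sweet potato slice, oblong with round ends, 70 x 48 x 10 mm, about 35 g, loose, flat on the wires. Origin: centre of its underside; z up, x along its length, across the row (within 0.2 rad of the rack's x). It is third from the rack's -y end; the four lie about 90 mm apart, up to 15 mm off the row's line.
- slice_d: large pale-yellow sweet potato slice, oblong with round ends, 70 x 48 x 10 mm, about 35 g, loose, flat on the wires. Origin: centre of its underside; z up, x along its length, across the row (within 0.2 rad of the rack's x). It is the end of the row on the rack's +y side; the four lie about 90 mm apart, up to 15 mm off the row's line.
- bit_1: small round trimming of the same potato, 22 mm across, 9 mm thick, loose, lying on the wires in the row, between the two middle large slices; to be left alone. Origin: centre of its underside.
- bit_2: small round trimming of the same potato, 22 mm across, 9 mm thick, loose, lying on the wires beside the row, towards the robot (rack -x side); to be left alone. Origin: centre of its underside.
- bit_3: small round trimming of the same potato, 22 mm across, 9 mm thick, loose, lying on the wires beside the row, away from the robot (rack +x side); to be left alone. Origin: centre of its underside.
- timer: squat round white kitchen timer with a grey bar knob on top, 64 mm across, 40 mm high, loose on the table just beyond one end of the rack's long side (rack y about +285 mm or -285 mm); it marks the end to start from. Origin: centre of its underside.
- shaker: steel salt shaker with a domed top, 42 mm across, 68 mm high, loose on the table beyond the other end of the rack; to be left alone. Origin: centre of its underside.
There are look-alikes about, which are no part of the job. Leave any green look-alike of the slice_a alone.

How it is judged (in metres and radians):
On the way, in this order (a step that is already met when the one before it is completed fails the run):
1. the fingers rest on the first (the end slice nearest the kitchen timer) large slice (over 0.5 N for 0.3 s) (((y of timer in the frame of rack below 0 m and contact force between the fingers and slice_a above 0.5 N) or (y of timer in the frame of rack above 0 m and contact force between the fingers and slice_d above 0.5 N))), for 0.3 s.
2. the fingers rest on the second large slice (over 0.5 N for 0.3 s) (((y of timer in the frame of rack below 0 m and contact force between the fingers and slice_b above 0.5 N) or (y of timer in the frame of rack above 0 m and contact force between the fingers and slice_c above 0.5 N))), for 0.3 s.
3. the fingers rest on the third large slice (over 0.5 N for 0.3 s) (((y of timer in the frame of rack below 0 m and contact force between the fingers and slice_c above 0.5 N) or (y of timer in the frame of rack above 0 m and contact force between the fingers and slice_b above 0.5 N))), for 0.3 s.
4. the fingers rest on the fourth (last) large slice (over 0.5 N for 0.3 s) (((y of timer in the frame of rack below 0 m and contact force between the fingers and slice_d above 0.5 N) or (y of timer in the frame of rack above 0 m and contact force between the fingers and slice_a above 0.5 N))), for 0.3 s.
At the end, for the whole second after the job is handed in: All four large slices have been touched in order from the timer's end; every slice, every trimming, the timer and the shaker are within 15 mm of where it started, the slices flat (within 0.15 rad) and at rest (distance of each of slice_a, slice_b, slice_c, slice_d, bit_1, bit_2, bit_3, timer, shaker from where it was at the start of the episode below 0.015 m and angle between each of slice_a, slice_b, slice_c, slice_d's own z axis and vertical below 0.15 rad and linear speed of each of slice_a, slice_b, slice_c, slice_d below 0.02 m/s).
It fails at once if a large slice is pressed hard (over 12 N) (contact force between any of the arm, the fingers and slice_a above 12 N or contact force between any of the arm, the fingers and slice_b above 12 N or contact force between any of the arm, the fingers and slice_c above 12 N or contact force between any of the arm, the fingers and slice_d above 12 N).
It fails at once if a large slice is lifted more than 10 mm off the wires (z of any of slice_a, slice_b, slice_c, slice_d in the frame of rack above 0.04 m).
It fails at once if a large slice is shifted more than 15 mm (distance of any of slice_a, slice_b, slice_c, slice_d from where it was at the start of the episode above 0.015 m).
It fails at once if a small trimming is touched (contact force between any of the fingers, the arm and bit_1 above 0.3 N or contact force between any of the fingers, the arm and bit_2 above 0.3 N or contact force between any of the fingers, the arm and bit_3 above 0.3 N).
It fails at once if a bystander (trimming, timer or shaker) is moved more than 15 mm (distance of any of bit_1, bit_2, bit_3, timer, shaker from where it was at the start of the episode above 0.015 m).
It also fails if it takes over 58 s, if anything falls off the work surface, if the arm or the gripper's body presses on something with over 40 N, if the wrist force passes 120 N, or if a joint passes its speed limit or range.

## Working session

There is one attempt and no reset: what is moved stays moved. The work goes in short steps, each a Python script; the robot and the scene stay as the last script left them, time stands still between calls to the robot, and variables do not carry over. Pictures are saved under pics/ and viewed, at most 10 in all, crops included, and the job is handed in when it is done.

```bash
mkdir -p pics; python3 - <<'E'
from workcell import env
import cv2
for n in("top","side"):
    c=env.capture(n);cv2.imwrite(f"pics/{n}0.png",c["color"][:,:,::-1]);print({k:v for k,v in c.items() if k!="color"})
print(env.grasp_offset,env.current_clock(),env.current_tcp_rot(),env.current_wrist_force())
E
```

```text
{'fx': 418.32468729032286, 'fy': 418.32468729032286, 'cx': 289.18706170763124, 'cy': 212.3314026059766, 'k1': -0.06965323908810984, 'cam_to_world': array([[ 0.02995492,  0.99343092, -0.11044327,  0.40919553],
       [-0.99951182,  0.03075177,  0.00551837,  0.03724351],
       [ 0.00887845,  0.11022405,  0.99386711,  0.91692417],
       [ 0.        ,  0.        ,  0.        ,  1.        ]])}
{'fx': 446.87345975766806, 'fy': 446.87345975766806, 'cx': 277.99264020919935, 'cy': 216.07673822203128, 'k1': -0.12165864975207125, 'cam_to_world': array([[-0.87211616,  0.36942103, -0.32084497,  0.15231672],
       [-0.48913733, -0.6750798 ,  0.55227886,  0.63286198],
       [-0.01257253,  0.63858857,  0.76944562,  0.88810249],
       [ 0.        ,  0.        ,  0.        ,  1.        ]])}
0.0187 0.1 [-1.79922679e+02 -3.68259840e-04  1.86083960e+01] [ 0.84689179 -0.37293942  0.08459747]
```

View pics/top0.png

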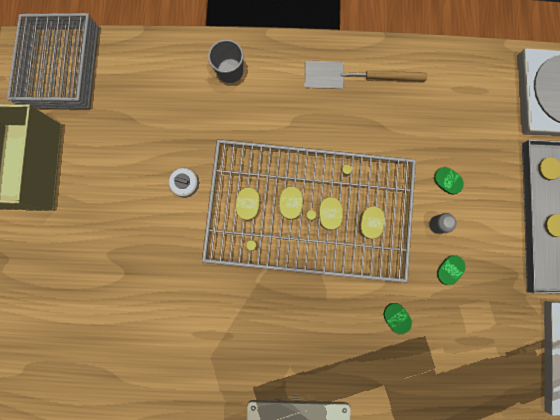

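View pics/side0.png

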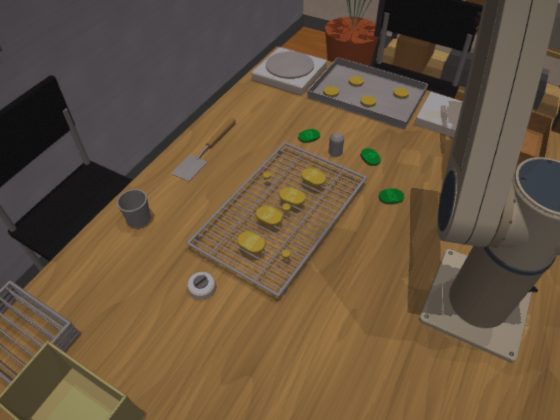

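The top view shows the timer at px (183,182), left of the rack (+y side). The slices run left to right at (247,204), (291,203), (331,213) and (373,222). The trimmings are at (311,215), (347,170) and (251,245), and the shaker is at (443,223). The side view agrees with this. Next I'll measure in both views.

```bash
cat > h.py <<'E'
from workcell import env
import cv2, numpy as np
def ray(c,u,v):
    K=np.array([[c["fx"],0,c["cx"]],[0,c["fy"],c["cy"]],[0,0,1]])
    p=cv2.undistortPoints(np.array([[[u,v]]],float),K,np.array([c["k1"],0,0,0]))[0,0]
    M=c["cam_to_world"]; return M[:3,3],M[:3,:3]@np.array([p[0],-p[1],-1])
def plane(c,u,v,z):
    o,d=ray(c,u,v); return o+d*(z-o[2])/d[2]
def yellow(c,box):
    h=cv2.cvtColor(c["color"],cv2.COLOR_RGB2HSV); m=cv2.inRange(h,(22,120,90),(35,255,255))
    k=np.zeros_like(m); x0,y0,x1,y1=box; k[y0:y1,x0:x1]=m[y0:y1,x0:x1]
    k=cv2.morphologyEx(k,cv2.MORPH_CLOSE,np.ones((3,3)))
    return [q for q in cv2.findContours(k,cv2.RETR_EXTERNAL,cv2.CHAIN_APPROX_NONE)[0] if cv2.contourArea(q)>15]
def blobs(c,box,z=.04):
    out=[]
    for q in yellow(c,box):
        w=np.array([plane(c,*p[0],z)[:2] for p in q],np.float32)*1000
        m=cv2.moments(w.reshape(-1,1,2)); r=cv2.minAreaRect(w)
        out.append((np.round([m["m10"]/m["m00"],m["m01"]/m["m00"]],1),np.round(r[1],0),round(r[2])))
    return sorted(out,key=lambda b:-b[0][1])
boxes={"top":(205,140,415,282),"side":(190,140,368,290)}
E
python3 - <<'E'
from h import *
for n in boxes:
    print(n); [print(*b) for b in blobs(env.capture(n),boxes[n])]
c=env.capture("top"); print(plane(c,183,182,.04),plane(c,443,223,.06))
for p in [(217,141),(414,159),(408,281),(204,262)]: print(plane(c,*p,.03))
E
```

```text
top
[523.5 121.7] [47. 69.] 83
[436.  110.9] [19. 21.] 47
[528.2  33.1] [68. 47.] 2
[503.6 -13.5] [19. 21.] 2
[508.2 -55. ] [68. 49.] 1
[603.7 -87.3] [17. 19.] 2
[ 491.5 -143.3] [48. 69.] 84
side
[523.9 123.1] [49. 68.] 88
[436.2 113.1] [16. 20.] 29
[528.3  31.6] [48. 68.] 86
[507.7 -48.2] [62. 75.] 29
[603.8 -85.9] [16. 19.] 30
[ 491.6 -142.1] [49. 66.] 83
[0.56467174 0.26061202 0.04      ] [ 0.49199068 -0.28830417  0.06      ]
[0.65928123 0.19431515 0.03      ]
[ 0.63345735 -0.23692261  0.03      ]
[ 0.36939172 -0.22338421  0.03      ]
[0.3968039 0.2088155 0.03     ]
```

Both views agree to about 1.5 mm, the sizes match those given, and the row is in reach. Starting with the first slice.

```bash
cat >> h.py <<'E'
S=[(.5237,.1223),(.5282,.0325),(.508,-.056),(.4915,-.1428)]
O=[180,0,90]
def touch(i):
    x,y=S[i]
    env.reach([x,y,.10],O) if i==0 else env.move_l([x,y,.10],O,speed=.12)
    env.move_l([x,y,.055],O,speed=.08); env.dwell(.3)
    f0=env.current_wrist_force()
    hit=env.move_l([x,y,.034],O,speed=.008,until_force=2.5)
    for _ in range(3):
        print(i,hit,np.round(env.current_tcp_pos(),4),np.round(env.current_wrist_force()-f0,2),env.current_clock()); env.dwell(.35)
    p=env.current_tcp_pos(); env.move_l([p[0],p[1],.10],O,speed=.06)
E
python3 - <<'E'
from h import *
env.move_gripper(0)
q=env.inverse_kinematics([*S[0],.10],O); print(q, env.inverse_kinematics([*S[3],.10],O))
env.reach([.45,.10,.22],O)
touch(0)
cv2.imwrite("pics/t1.png",env.capture("side")["color"][:,:,::-1])
E
```

```text
[ 1.18768240e+01  2.72348973e+01  1.08925557e+02 -2.54444375e-14
  4.38395455e+01  1.18768240e+01] [-1.75329069e+01  2.55353688e+01  1.12174524e+02 -2.54444375e-14
  4.22901075e+01 -1.75329069e+01]
0 True [0.5237 0.1223 0.0388] [0.7  0.6  3.12] 7.6333
0 True [0.5237 0.1223 0.0388] [ 1.97 -0.08  3.2 ] 7.9833
0 True [0.5234 0.1222 0.0387] [1.99 0.31 3.6 ] 8.3333
```

View pics/t1.png

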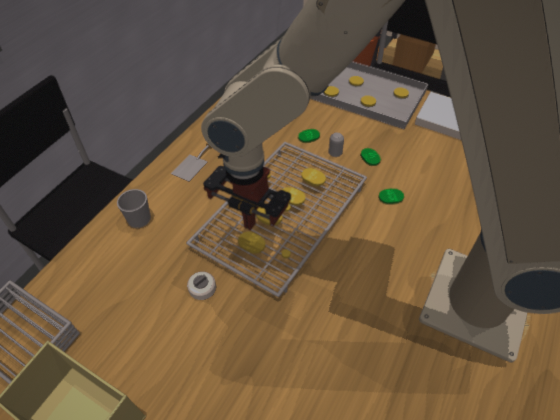

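The view shows the hand above the first slice (251,242), which hasn't moved. The contact was about 3.3 N at z = 38.8 mm, which fits the slice top at 40 mm. Going on to the other three.

```bash
python3 - <<'E'
from h import *
for i in (1,2,3): touch(i)
env.reach([.30,-.45,.25],O)
for n in boxes:
    c=env.capture(n); cv2.imwrite(f"pics/{n}_end.png",c["color"][:,:,::-1]); print(n); [print(*b) for b in blobs(c,boxes[n])]
print(env.current_clock())
E
```

```text
1 True [0.5282 0.0325 0.0388] [0.19 0.3  2.31] 13.6167
1 True [0.5282 0.0325 0.0388] [ 2.25 -0.18  2.53] 13.9667
1 True [0.5279 0.0325 0.0387] [2.46 0.56 2.62] 14.3167
2 True [ 0.508  -0.056   0.0388] [-0.09  1.95  3.32] 19.5583
2 True [ 0.508  -0.056   0.0388] [ 0.76 -0.09  4.14] 19.9083
2 True [ 0.5078 -0.056   0.0387] [1.95 1.12 3.17] 20.2583
3 True [ 0.4915 -0.1428  0.0388] [-1.59 -0.37  3.77] 25.475
3 True [ 0.4915 -0.1428  0.0388] [ 0.74 -0.17  3.24] 25.825
3 True [ 0.4913 -0.1428  0.0387] [ 1.26 -1.12  3.12] 26.175
top
[522.9 121.3] [47. 69.] 86
[436.1 110.8] [19. 21.] 47
[526.9  30.7] [68. 49.] 2
[503.5 -13.3] [19. 21.] 2
[506.9 -53.8] [68. 49.] 1
[603.6 -87.2] [17. 19.] 2
[ 490.2 -142.9] [66. 49.] 0
side
[523.  122.9] [49. 68.] 87
[435.9 113.3] [16. 20.] 29
[527.4  31.5] [48. 68.] 86
[506.9 -48.1] [62. 75.] 39
[603.7 -85.5] [18. 18.] 54
[ 490.7 -141.8] [49. 66.] 83
29.2583
```

View pics/top_end.png

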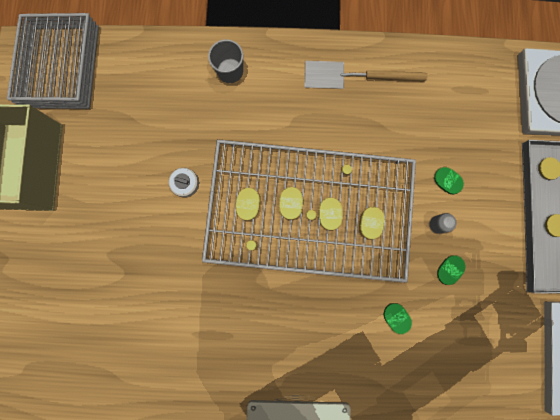

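The view shows everything where it started: slices at (247,204), (291,203), (331,213) and (373,222), timer at (183,182), shaker at (443,223). The slices moved by no more than about 3 mm, and the hand is clear. Handing in.

```bash
python3 -c "
from workcell import env
print(env.close_job())"
```

```text
the job is handed in; nothing more can be done
None
```

I touched all four slices in order from the timer's end, resting about a second on each at roughly 2–4 N; nothing moved more than about 3 mm, the hand finished clear, and I handed the job in at about 29 s (the hand-in returned no verdict).

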